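# Clamp the wheel hub and snap its dust cap home

## Robot

A 7-joint arm with a two-finger parallel gripper is mounted at the origin on a cart in front of the work surface, level with it; the furniture and walls round the work are solid. World frame = base frame: x ahead of the robot, y to its left, z up, the work surface at z = 0. Lengths are in m, angles in rad, forces in N, time in s.
With the tool pointing down it reaches from about 0.4 to 0.9 m from the base axis. Payload 5.5 kg.
Tool frame: the origin (TCP) lies on the centre line of the jaws, within the pads' length; the fingertips stand 22 mm ahead of it and the grasp point (between the pads) lies 3 mm ahead of it (ctrl.nose_length is the distance from the TCP to the fingertips, in m); z points along the fingers, y is the line along which they close (so a half turn about z gives the same grasp; the last joint's range is limited). The gripper opens to 92 mm and grips with 3 to 60 N. Pads are 19 mm wide; open, the fingers measure 130 mm over their backs; the gripper's body (75 mm by 190 mm) begins 47 mm behind the grasp point.
Start: joints at [-0.952, 0.501, -0.427, 1.55, 0.221, 1.138, -0.21], TCP at [0.226, 0.609, 0.249] pointing down, gripper open.
Joint ranges: [-2.88, 2.88], [-0.31, 2.03], [-1.54, 1.56], [0.2, 2.42], [-1.41, 4.55], [0.19, 2.02], [-2.57, 2.57]. Speed limits (rad/s): [2.57, 2.57, 3.14, 3.14, 3.14, 3.14, 3.14].

## Interface

Orientations are given as a unit quaternion [w, x, y, z].
In Python, from plant import observe, camera, order, ctrl gives the robot as it stands.
- The arm moves only by the tool send_rows, never from a script. Its argument "plan" is a list of rows, each an object of numbers: "tx", "ty", "tz": the shift along the tool's x, y, z in m; "ax", "ay", "az": the turn, a rotation vector about the tool's x, y, z in rad; "grip": the finger opening in m, from 0 to 0.0918. A call has exactly 10 rows; each row shifts and turns the commanded pose from where the row before left it, along the tool's axes as they then stand; what a row does not reach is not made up. A row lasts 1/8 s, in which the tool goes at most 62.5 mm and 10.7 degrees, less where a joint would pass 70% of its speed; a pose out of reach is approached as far as the arm can. A call with a gripper value outside its range is refused whole. The fingers move at their own pace and stop on an object; "force" is the grip in N (left out, the last holds). Time passes only in rows, so rows that do not move let the fingers close, or fill a call up. It gives the time, the measured TCP pose, the force, the opening and the grip force at its end, in the units of the state.
- observe(): the state, without advancing time (a new reading comes with each control period).
- camera(name): name is "scene" or "top" or "wrist"; returns a dict with "color" (400x640x3 uint8, red, green, blue), "fx", "fy", "cx", "cy" (pixels), "R" (3x3) and "t" (3): a world point X has camera coordinates R X + t; the wrist camera has in their place "mount" (4x4, takes a point from camera to tool coordinates, whose origin is the TCP and whose axes are the flange's). Camera axes: x right, y down, z forward; pixel columns grow to the right and rows downward; lengths in m; the calibration is good to about 2 mm. A picture is of the moment at which its call begins: read the wrist's pose just before it. There is no depth.
- order.finish_job(): hands the job in; it is judged then, once.
The state is a dict: "time": time; "q": joint angles; "qvel": joint speeds; "joint_torque": joint torques, N m; "tcp_pos": TCP position; "eef_rot": TCP orientation; "force": force on the tool from outside, world axes, zero at the start; "torque": the same for the moment, N m; "gripper_width": finger opening in m; "finger_force": force on a finger pad.
Only numpy, scipy, OpenCV 4.12 (cv2) and the standard library are available. Lean on these libraries where they do the work, as an engineer would, in place of code of your own. Each camera call takes 0.05 s, during which the arm holds its last target. There are 200 camera calls.

## Task

Push the treadle of the clamping fixture down to its stop, so that the jaw closes and clamps the wheel hub in its V-block. Then pick up the black dust cap, set it in the open top of the hub, and press it straight down until it snaps in and its flange sits flush on the hub's rim. Leave the other things on the bench where they are, and finish with the gripper still on the cap, holding it pressed down firmly with about 10 N: do not let go or ease off.

Things in the scene. Friction and masses are not known exactly. Their poses are not given: they have to be found in the camera images.
- fixture: fixed aluminium plate 130 x 290 x 12 mm on the bench. Origin: centre of its underside; long axis y, z up. At its -y end a steel V-block open to +y, in the middle a jaw that slides along y, at its +y end the treadle (hinge pin along x at y = 62, z = 48 mm). The hub stands on the plate between V-block and jaw; fully in the V its axis is at x = 0, y = -75 mm. V and jaw: 43 mm high.
- treadle (a joint): angle of the treadle, a 56 x 88 x 7 mm ribbed steel plate hinged at its inner end; 0 = at rest (its free +y end raised by 0.38 rad), 0.38 = level, at its stop. It springs back when released. Down to the stop takes about 7 N at treadle_pad.
- treadle_pad (a point): point on the upper face of the treadle plate, in mid-width, 65 mm from the hinge pin, where to push it down; about 77 mm above the bench at rest, 54 mm at the stop (it swings about the hinge pin, so moves outwards in +y of the fixture by about 7 mm on the way).
- jaw (a joint): how far the jaw is closed towards the V-block, m: 0 = open (10 mm of play for the hub), about 0.010 = closed on the hub. Only the treadle drives it; it stays by friction where it was pushed.
- hub: loose aluminium wheel hub shell, upright, 0.4 kg: barrel 64 mm diameter, 50 mm high, spoke flange 75 mm across near its top, bore 48 mm diameter open at the top, 21 mm deep. Origin: centre of its underside, 12 mm above the bench; z up its axis; rim at z = 50 mm. Four spring plungers stick 4 mm into the bore, 6 mm below the rim.
- cap: loose black round dust cap, 0.06 kg. Origin: centre of its underside, z up. Tapered, grooved spigot 44 mm diameter, z 0-18 mm; flange 68 mm, z 18-24; boss to grip 26 mm, z 24-48. In the hub it meets the spring plungers 9 mm before home; the push rises to about 9 N, drops suddenly 6 mm before home, then the plungers pull it on. Home: flange on the rim, origin 32 mm above the hub's.
- tape_roll: bystander: small dark roll of tape, 56 x 19 mm, lying on the bench; origin at its underside
- pad_box: bystander: red carton 50 x 70 x 25 mm; origin at its underside
- strap_coil: bystander: dark rolled strap, a ring 60 mm diameter, 20 mm high; origin at its underside
There are look-alikes about, which are no part of the job. What is shaped like the cap but red is not meant.

How it is judged:
By the outcome, as a careful person would: the job done as asked, in the order asked, and still so for the second after the job is handed in, while the arm keeps its last pose, push and grip.
It also fails if it takes over 72 s, if anything falls off the work surface, if the arm or the gripper's body presses on something with over 40 N, if the wrist force passes 120 N, or if a joint passes its speed limit or range.

## Working session

There is one attempt and no reset: what is moved stays moved. The work goes in short steps, Python scripts to look and compute and a tool call to move; the robot and the scene stay as the last step left them, time stands still between calls to the robot, and variables do not carry over. Pictures are saved under pics/ and viewed, at most 10 in all, crops included, and the job is handed in when it is done.

Besides the shell and the picture viewer there is one more tool, called after "Request:" as name(argument=value, ...) on one line, values as JSON. send_rows: Moves the arm, as the interface text tells. Its arguments: {"type":"object","properties":{"plan":{"type":"array","items":{"type":"object","properties":{"tx":{"type":"number"},"ty":{"type":"number"},"tz":{"type":"number"},"ax":{"type":"number"},"ay":{"type":"number"},"az":{"type":"number"},"grip":{"type":"number"}}}},"force":{"type":"number"}},"required":["plan"]}

```bash
ls; mkdir -p pics; cat > h.py <<'E'
import numpy as np, cv2
from plant import observe, camera, order, ctrl
def snap(n,f):
    c=camera(n); cv2.imwrite('pics/'+f+'.png',c['color'][:,:,::-1]); np.save('pics/'+f+'.npy',c,allow_pickle=True); return c
def load(f): return np.load('pics/'+f+'.npy',allow_pickle=True).item()
def plane(c,u,v,z):
    R=np.array(c['R']);t=np.array(c['t']); o=-R.T@t
    d=R.T@np.array([(u-c['cx'])/c['fx'],(v-c['cy'])/c['fy'],1]); return o+d*(z-o[2])/d[2]
def proj(c,X):
    p=np.array(c['R'])@np.array(X)+np.array(c['t']); return c['fx']*p[0]/p[2]+c['cx'],c['fy']*p[1]/p[2]+c['cy']
E
python3 - <<'E'
from h import *
for n in('scene','top'):
    c=snap(n,n+'0'); print(n,c['fx'],c['cx'],c['cy'],np.round(c['R'],3).tolist(),np.round(c['t'],3), -np.array(c['R']).T@c['t'])
s=observe(); print(s)
E
```

```text
pics
scene 405.50490854462544 328.2117589395775 193.0230507948844 [[0.566, -0.824, -0.014], [-0.542, -0.359, -0.76], [0.621, 0.438, -0.65]] [-0.4    0.349  0.795] [-0.07742941 -0.55217944  0.77644497]
top 411.15865814707195 316.48885970540545 197.08922117646307 [[-0.083, -0.997, -0.001], [-0.974, 0.081, -0.21], [0.209, -0.017, -0.978]] [-0.062  0.571  1.08 ] [ 0.32561109 -0.0900099   1.17555128]
{'time': 0.1, 'q': array([-0.95178607,  0.50174989, -0.42679789,  1.5513519 ,  0.2207924 ,
        1.13826437, -0.21028991]), 'qvel': array([ 1.01520401e-04, -2.03470783e-03, -5.58484786e-04, -4.24189836e-03,
        3.82690044e-05, -7.52033219e-04,  2.28745891e-05]), 'joint_torque': array([-1.05511231e-02, -5.67876828e+01, -5.83731964e+00, -2.79915619e+01,
       -6.87137456e-02,  2.40511849e-02,  3.95429038e-05]), 'tcp_pos': array([0.22626187, 0.60872322, 0.24778112]), 'eef_rot': array([-1.86413670e-04,  1.76944434e-01,  9.84220465e-01, -8.41718370e-04]), 'force': array([-0.30355663,  0.50289624, -0.20946932]), 'torque': array([ 0.00686731, -0.00352987, -0.00323053]), 'finger_force': 0.0, 'gripper_width': 0.09159390445306537}
```

View pics/top0.png

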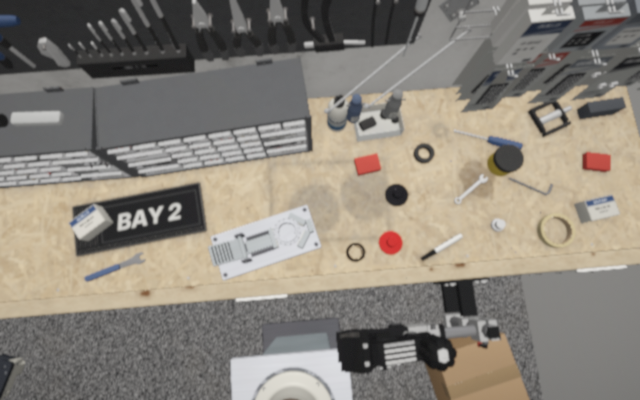

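View pics/scene0.png

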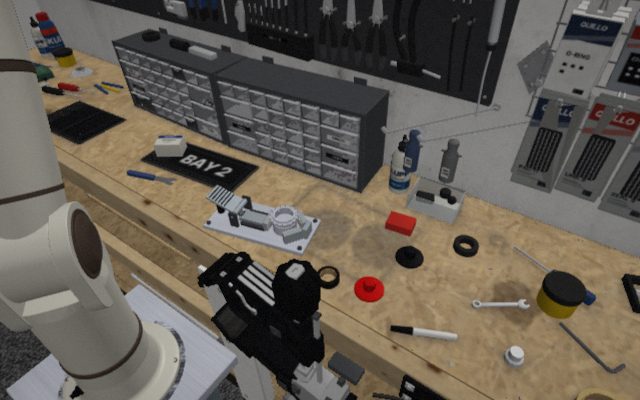

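```bash
python3 - <<'E'
from h import *
for n in('top0','scene0'):
    c=load(n)
    for X in([0,0,0],[.226,.609,.249],[.226,-.609,.249],[.609,-.226,.249],[.4,0,0],[.4,.4,0]): print(n,X,np.round(proj(c,X)))
c=load('top0')
for u,v in((397,195),(391,243),(290,232),(225,250),(460,300),(450,340),(230,208),(310,270)): print(u,v,plane(c,u,v,0.03).round(3))
w=snap('wrist','w0'); print(np.round(w['mount'],3).tolist(), w['fx'])
E
```

```text
top0 [0, 0, 0] [293. 415.]
top0 [0.226, 0.609, 0.249] [ -7. 361.]
top0 [0.226, -0.609, 0.249] [558. 312.]
top0 [0.609, -0.226, 0.249] [364. 158.]
top0 [0.4, 0, 0] [283. 261.]
top0 [0.4, 0.4, 0] [141. 273.]
scene0 [0, 0, 0] [124. 371.]
scene0 [0.226, 0.609, 0.249] [ 25. 122.]
scene0 [0.226, -0.609, 0.249] [509. 398.]
scene0 [0.609, -0.226, 0.249] [385. 154.]
scene0 [0.4, 0, 0] [261. 245.]
scene0 [0.4, 0.4, 0] [161. 189.]
397 195 [ 0.558 -0.339  0.03 ]
391 243 [ 0.423 -0.305  0.03 ]
290 232 [ 0.477 -0.027  0.03 ]
225 250 [0.442 0.156 0.03 ]
460 300 [ 0.255 -0.473  0.03 ]
450 340 [ 0.155 -0.43   0.03 ]
230 208 [0.559 0.137 0.03 ]
310 270 [ 0.368 -0.075  0.03 ]
[[0.001, -0.952, -0.306, 0.083], [1.0, 0.001, 0.0, 0.001], [0.0, -0.306, 0.952, -0.136], [0.0, 0.0, 0.0, 1.0]] 353.96775531500174
```

View pics/w0.png

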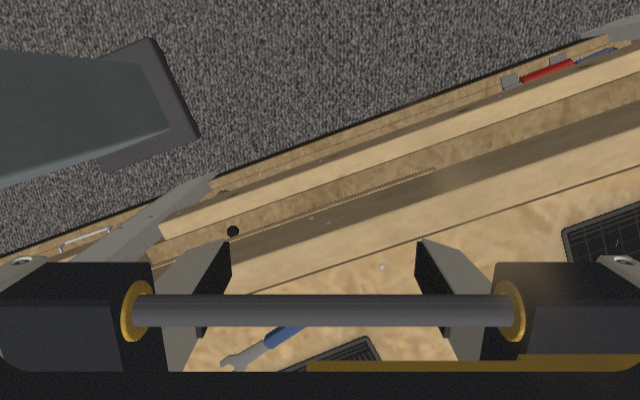

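The wrist view shows only the blue spanner and mat corner (robot is at +y). The top view shows the fixture (treadle ~222,250, hub ~290,232), black cap ~(397,195), red look-alike ~(391,243). A black device (~340–490, 350) is parked at the front. Cap candidates in the top view: black (397,195) ← choice; red (391,243), wrong colour; tape/strap rings (424,153), (356,252) and the black lid of the yellow jar (508,160) are not cap-shaped. I'll check with a close crop.

```bash
python3 - <<'E'
from h import *
a=load('top0')['color'][:,:,::-1]; b=load('scene0')['color'][:,:,::-1]
t1=cv2.resize(a[195:290,200:330],(520,380),interpolation=3)
t2=cv2.resize(a[170:270,365:430],(247,380),interpolation=3)
b1=cv2.resize(b[180:255,195:325],(380,219),interpolation=3); b2=cv2.resize(b[235:305,340:440],(313,219),interpolation=3)
im=np.zeros((600,770,3),np.uint8); im[:380,:520]=t1; im[:380,522:769]=t2; im[381:600,:380]=b1; im[381:600,385:698]=b2
cv2.imwrite('pics/crop1.png',im)
def tri(p,q):
    A=[];r=[]
    for c,(u,v) in((load('top0'),p),(load('scene0'),q)):
        R=np.array(c['R']);t=np.array(c['t']);
        for w,i in(((u-c['cx'])/c['fx'],0),((v-c['cy'])/c['fy'],1)):
            A.append(R[i]-w*R[2]); r.append(w*t[2]-t[i])
    s=np.linalg.lstsq(np.array(A),np.array(r),rcond=None); return s[0].round(3),s[1]
print(tri((440,352),(297,275)),tri((385,350),(255,275)))
E
```

```text
(array([ 0.18 , -0.317,  0.335]), array([2.69288074e-07])) (array([ 0.183, -0.223,  0.265]), array([5.49753065e-06]))
```

View pics/crop1.png

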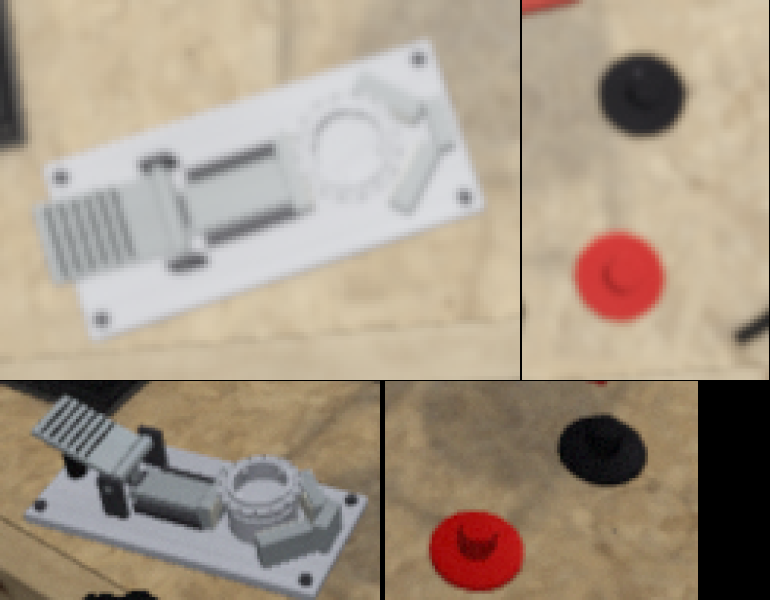

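The crop confirms the black flanged cap with boss at top (397,195). The red one (391,243) is the look-alike. The fixture has its treadle raised at the left/+y end, its plate screw holes are visible, and the hub sits between jaw and V.

```bash
cat >> h.py <<'E'
from scipy.spatial.transform import Rotation as Ro
def tool():
    s=observe(); q=s['eef_rot']; return np.array(s['tcp_pos']),Ro.from_quat([q[1],q[2],q[3],q[0]]),s
def wcam(f):
    p,r,s=tool(); c=snap('wrist',f); M=np.array(c['mount']); T=np.eye(4);T[:3,:3]=r.as_matrix();T[:3,3]=p
    W=np.linalg.inv(T@M); c['R']=W[:3,:3];c['t']=W[:3,3]; np.save('pics/'+f+'.npy',c,allow_pickle=True); return c
def go(X,yaw):
    """pose: tool down, tool y axis at yaw in world (mod pi); prints tool-frame shift and turn"""
    p,r,s=tool(); best=None
    for k in(0,np.pi):
        y=np.array([np.cos(yaw+k),np.sin(yaw+k),0]);z=np.array([0,0,-1.]);x=np.cross(y,z)
        v=(r.inv()*Ro.from_matrix(np.c_[x,y,z])).as_rotvec()
        if best is None or np.linalg.norm(v)<np.linalg.norm(best): best=v
    print('pos',p.round(4),'shift',r.inv().apply(np.array(X)-p).round(4),'turn',best.round(4),'q',np.round(s['q'],2),'F',np.round(s['force'],1),'t',s['time'],'w',round(s['gripper_width'],4),'ff',s['finger_force'])
E
python3 - <<'E'
from h import *
c=load('top0')
P=np.array([plane(c,200+(x+.5)/4-.5,195+(y+.5)/4-.5,.012)[:2] for x,y in((61,177),(419,60),(464,197),(101,319))])
C=P.mean(0); d=(P[0]+P[3]-P[1]-P[2]); ey=d/np.linalg.norm(d); ex=np.array([ey[1],-ey[0]])
print(P.round(4).tolist(),'C',C,'yaw of y',np.arctan2(ey[1],ey[0]))
# treadle pad at rest: 65mm from pin
pad=lambda y,z:[*(C+ey*y),z]
import math
print('pad rest',pad(.062+.065*math.cos(.38)-.007*0,.077),'stop',pad(.062+.0650,.054),'hub seated',C-ey*.075)
pad0=plane(c,222.0,250,.077); print(pad0)
im=c['color'].astype(int); m=((im.max(2)<70)).astype(np.uint8); m[:, :370]=0;m[:,420:]=0;m[:170]=0;m[225:]=0
n,l,st,ce=cv2.connectedComponentsWithStats(m); print(st,ce)
i=1+np.argmax(st[1:,4]); print('cap',plane(c,*ce[i],.024))
s=load('scene0')
print('scene chk',proj(s,plane(c,*ce[i],.024)), proj(s,pad(.122,.077)))
p,r,_=tool(); print(r.as_matrix().round(3)); go([*(C+ey*.126),.2],np.arctan2(ex[1],ex[0]))
print(ctrl.nose_length)
E
```

```text
[[0.4777, 0.187], [0.5407, -0.0721], [0.44, -0.0963], [0.3765, 0.1623]] C [0.45873127 0.04520265] yaw of y 1.810623602068342
pad rest [np.float64(0.4296657436948286), np.float64(0.16406369391220202), 0.077] stop [np.float64(0.428564342419689), np.float64(0.16856778286556115), 0.054] hub seated [ 0.47654638 -0.02765078]
[0.43800533 0.15352977 0.077     ]
[[     0      0    640    400 255672]
 [   386    185     21     20    328]] [[319.40185863 199.50626584]
 [396.         194.61585366]]
cap [ 0.56039955 -0.33754588  0.024     ]
scene chk (np.float64(408.84084657852253), np.float64(254.56859090429282)) (np.float64(218.46189929708618), np.float64(192.6745861908858))
[[-0.937  0.348 -0.001]
 [ 0.348  0.937 -0.001]
 [ 0.    -0.002 -1.   ]]
pos [0.2263 0.6088 0.2479] shift [-0.3435 -0.343   0.0484] turn [-1.400e-03  7.000e-04  9.752e-01] q [-0.95  0.5  -0.43  1.55  0.22  1.14 -0.21] F [ 0.1  0.7 -0.3] t 0.15 w 0.0919 ff 0.0
0.022
```

```bash
python3 - <<'E'
from h import *
go([.4302,.1618,.21],.24)
E
```

```text
pos [0.2263 0.6088 0.2479] shift [-0.3469 -0.3479  0.0384] turn [-1.40e-03  7.00e-04  9.75e-01] q [-0.95  0.5  -0.43  1.55  0.22  1.14 -0.21] F [ 0.1  0.7 -0.3] t 0.15 w 0.0919 ff 0.0
```

Request:
send_rows(plan=[{"tx": -0.0347,"ty": -0.0348,"tz": 0.0,"grip": 0.0},{"tx": -0.0347,"ty": -0.0348,"tz": 0.0,"grip": 0.0},{"tx": -0.0347,"ty": -0.0348,"tz": 0.0,"grip": 0.0},{"tx": -0.0347,"ty": -0.0348,"tz": 0.0,"grip": 0.0},{"tx": -0.0347,"ty": -0.0348,"tz": 0.0,"grip": 0.0},{"tx": -0.0347,"ty": -0.0348,"tz": 0.0,"grip": 0.0},{"tx": -0.0347,"ty": -0.0348,"tz": 0.0,"grip": 0.0},{"tx": -0.0347,"ty": -0.0348,"tz": 0.0,"grip": 0.0},{"tx": -0.0347,"ty": -0.0348,"tz": 0.0,"grip": 0.0},{"tx": -0.0347,"ty": -0.0348,"tz": 0.0,"grip": 0.0}])

```text
invalid input
```

Request:
send_rows(plan=[{"az": 0.122,"grip": 0.0},{"az": 0.122,"grip": 0.0},{"az": 0.122,"grip": 0.0},{"az": 0.122,"grip": 0.0},{"az": 0.122,"grip": 0.0},{"az": 0.122,"grip": 0.0},{"az": 0.122,"grip": 0.0},{"az": 0.121,"grip": 0.0},{"grip": 0.0},{"grip": 0.0}])

```text
invalid input
```

```bash
python3 - <<'E'
from h import *
go([.4302,.1618,.14],.24)
c=wcam('w1')
import numpy as np
print([np.round(proj(c,X)) for X in([.4302,.1618,.077],[.4777,.187,.012],[.3765,.1623,.012],[.4765,-.0277,.062])])
E
```

```text
pos [0.2263 0.6088 0.2479] shift [-0.3469 -0.3478  0.1084] turn [-1.40e-03  7.00e-04  9.75e-01] q [-0.95  0.5  -0.43  1.55  0.22  1.14 -0.21] F [ 0.1  0.7 -0.3] t 0.15 w 0.0919 ff 0.0
[array([ 32., 459.]), array([103., 430.]), array([ 47., 382.]), array([-60., 506.])]
```

View pics/w1.png

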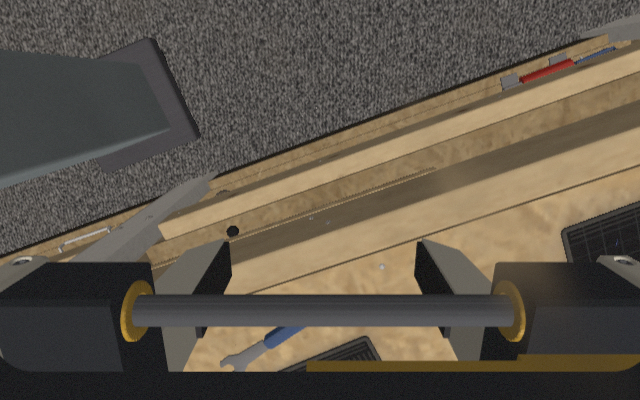

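The moves were refused, so the view hasn't changed. I'll retry with every field filled in.

Request:
send_rows(plan=[{"tx": -0.0347,"ty": -0.0348,"tz": 0,"ax": 0,"ay": 0,"az": 0,"grip": 0.0},{"tx": -0.0347,"ty": -0.0348,"tz": 0,"ax": 0,"ay": 0,"az": 0,"grip": 0.0},{"tx": -0.0347,"ty": -0.0348,"tz": 0,"ax": 0,"ay": 0,"az": 0,"grip": 0.0},{"tx": -0.0347,"ty": -0.0348,"tz": 0,"ax": 0,"ay": 0,"az": 0,"grip": 0.0},{"tx": -0.0347,"ty": -0.0348,"tz": 0,"ax": 0,"ay": 0,"az": 0,"grip": 0.0},{"tx": -0.0347,"ty": -0.0348,"tz": 0,"ax": 0,"ay": 0,"az": 0,"grip": 0.0},{"tx": -0.0347,"ty": -0.0348,"tz": 0,"ax": 0,"ay": 0,"az": 0,"grip": 0.0},{"tx": -0.0347,"ty": -0.0348,"tz": 0,"ax": 0,"ay": 0,"az": 0,"grip": 0.0},{"tx": -0.0347,"ty": -0.0348,"tz": 0,"ax": 0,"ay": 0,"az": 0,"grip": 0.0},{"tx": -0.0347,"ty": -0.0348,"tz": 0,"ax": 0,"ay": 0,"az": 0,"grip": 0.0}])

```text
time: 1.45
tcp_pos: [0.4309, 0.1608, 0.2489]
eef_rot: [0.0, 0.177, 0.984, 0.0]
force: [0.2, 1.1, -0.5]
gripper_width: 0.0009
finger_force: 0.0
```

Request:
send_rows(plan=[{"tx": 0,"ty": 0,"tz": 0,"ax": 0,"ay": 0,"az": 0.122,"grip": 0},{"tx": 0,"ty": 0,"tz": 0,"ax": 0,"ay": 0,"az": 0.122,"grip": 0},{"tx": 0,"ty": 0,"tz": 0,"ax": 0,"ay": 0,"az": 0.122,"grip": 0},{"tx": 0,"ty": 0,"tz": 0,"ax": 0,"ay": 0,"az": 0.122,"grip": 0},{"tx": 0,"ty": 0,"tz": 0,"ax": 0,"ay": 0,"az": 0.122,"grip": 0},{"tx": 0,"ty": 0,"tz": 0,"ax": 0,"ay": 0,"az": 0.122,"grip": 0},{"tx": 0,"ty": 0,"tz": 0,"ax": 0,"ay": 0,"az": 0.122,"grip": 0},{"tx": 0,"ty": 0,"tz": 0,"ax": 0,"ay": 0,"az": 0.121,"grip": 0},{"tx": 0,"ty": 0,"tz": 0,"ax": 0,"ay": 0,"az": 0,"grip": 0},{"tx": 0,"ty": 0,"tz": 0,"ax": 0,"ay": 0,"az": 0,"grip": 0}])

```text
time: 2.7
tcp_pos: [0.4303, 0.1623, 0.2487]
eef_rot: [-0.0, 0.616, 0.787, -0.0]
force: [-0.3, -0.2, 1.0]
gripper_width: 0.0001
finger_force: 0.0
```

```bash
python3 - <<'E'
from h import *
go([.4302,.1618,.105],.24)
c=wcam('w2')
print([np.round(proj(c,X)) for X in([.4302,.1618,.077],[.4777,.187,.012],[.3765,.1623,.012],[.4765,-.0277,.062])])
E
```

```text
pos [0.4303 0.1623 0.2487] shift [-0.0004 -0.0002  0.1437] turn [-0.0001 -0.      0.0025] q [-0.29  0.13 -0.14  2.02  0.02  0.99 -0.2 ] F [-0.3 -0.2  1. ] t 2.7 w 0.0001 ff 0.0
[array([322., 181.]), array([371., 153.]), array([273., 152.]), array([321., 347.])]
```

View pics/w2.png

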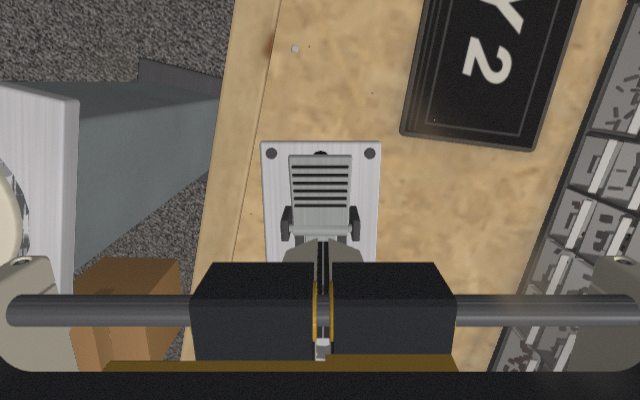

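The wrist view shows the treadle with its pad near (321,181), and the plate holes at (271,153) and (370,153), within 2 px of prediction. I'll go down.

Request:
send_rows(plan=[{"tx": 0,"ty": 0,"tz": 0.024,"ax": 0,"ay": 0,"az": 0,"grip": 0},{"tx": 0,"ty": 0,"tz": 0.024,"ax": 0,"ay": 0,"az": 0,"grip": 0},{"tx": 0,"ty": 0,"tz": 0.024,"ax": 0,"ay": 0,"az": 0,"grip": 0},{"tx": 0,"ty": 0,"tz": 0.024,"ax": 0,"ay": 0,"az": 0,"grip": 0},{"tx": 0,"ty": 0,"tz": 0.024,"ax": 0,"ay": 0,"az": 0,"grip": 0},{"tx": 0,"ty": 0,"tz": 0.015,"ax": 0,"ay": 0,"az": 0,"grip": 0},{"tx": 0,"ty": 0,"tz": 0.01,"ax": 0,"ay": 0,"az": 0,"grip": 0},{"tx": 0.001,"ty": 0,"tz": 0.005,"ax": 0,"ay": 0,"az": 0,"grip": 0},{"tx": 0.002,"ty": 0,"tz": 0.005,"ax": 0,"ay": 0,"az": 0,"grip": 0},{"tx": 0.001,"ty": 0,"tz": 0.005,"ax": 0,"ay": 0,"az": 0,"grip": 0}])

```text
time: 4.0
tcp_pos: [0.4296, 0.1664, 0.089]
eef_rot: [0.0, 0.617, 0.787, 0.0]
force: [-2.5, -0.3, 4.7]
gripper_width: 0.0006
finger_force: 2.4
```

Request:
send_rows(plan=[{"tx": 0.001,"ty": 0,"tz": 0.004,"ax": 0,"ay": 0,"az": 0,"grip": 0},{"tx": 0.001,"ty": 0,"tz": 0.004,"ax": 0,"ay": 0,"az": 0,"grip": 0},{"tx": 0.001,"ty": 0,"tz": 0.003,"ax": 0,"ay": 0,"az": 0,"grip": 0},{"tx": 0,"ty": 0,"tz": 0.002,"ax": 0,"ay": 0,"az": 0,"grip": 0},{"tx": 0,"ty": 0,"tz": 0.001,"ax": 0,"ay": 0,"az": 0,"grip": 0},{"tx": 0,"ty": 0,"tz": 0.001,"ax": 0,"ay": 0,"az": 0,"grip": 0},{"tx": 0,"ty": 0,"tz": 0,"ax": 0,"ay": 0,"az": 0,"grip": 0},{"tx": 0,"ty": 0,"tz": 0,"ax": 0,"ay": 0,"az": 0,"grip": 0},{"tx": 0,"ty": 0,"tz": 0,"ax": 0,"ay": 0,"az": 0,"grip": 0},{"tx": 0,"ty": 0,"tz": 0,"ax": 0,"ay": 0,"az": 0,"grip": 0}])

```text
time: 5.25
tcp_pos: [0.4289, 0.1687, 0.0742]
eef_rot: [0.0, 0.617, 0.787, -0.0]
force: [-2.6, -2.2, 9.0]
gripper_width: 0.0001
finger_force: 4.2
```

Request:
send_rows(plan=[{"tx": 0,"ty": 0,"tz": 0.002,"ax": 0,"ay": 0,"az": 0,"grip": 0},{"tx": 0,"ty": 0,"tz": 0.002,"ax": 0,"ay": 0,"az": 0,"grip": 0},{"tx": 0,"ty": 0,"tz": 0,"ax": 0,"ay": 0,"az": 0,"grip": 0},{"tx": 0,"ty": 0,"tz": 0,"ax": 0,"ay": 0,"az": 0,"grip": 0},{"tx": 0,"ty": 0,"tz": 0,"ax": 0,"ay": 0,"az": 0,"grip": 0},{"tx": 0,"ty": 0,"tz": 0,"ax": 0,"ay": 0,"az": 0,"grip": 0},{"tx": 0,"ty": 0,"tz": 0,"ax": 0,"ay": 0,"az": 0,"grip": 0},{"tx": 0,"ty": 0,"tz": 0,"ax": 0,"ay": 0,"az": 0,"grip": 0},{"tx": 0,"ty": 0,"tz": 0,"ax": 0,"ay": 0,"az": 0,"grip": 0},{"tx": 0,"ty": 0,"tz": 0,"ax": 0,"ay": 0,"az": 0,"grip": 0}])

```text
time: 6.5
tcp_pos: [0.429, 0.1688, 0.0724]
eef_rot: [0.0, 0.617, 0.787, -0.0]
force: [-10.0, -4.6, 36.8]
gripper_width: 0.0001
finger_force: 18.7
```

At the stop (force jumped to 37 N). I'll lift off and check the hub and jaw.

Request:
send_rows(plan=[{"tx": 0,"ty": 0,"tz": -0.004,"ax": 0,"ay": 0,"az": 0,"grip": 0},{"tx": -0.002,"ty": 0,"tz": -0.01,"ax": 0,"ay": 0,"az": 0,"grip": 0},{"tx": -0.003,"ty": 0,"tz": -0.015,"ax": 0,"ay": 0,"az": 0,"grip": 0},{"tx": -0.003,"ty": 0,"tz": -0.02,"ax": 0,"ay": 0,"az": 0,"grip": 0},{"tx": 0,"ty": 0,"tz": -0.025,"ax": 0,"ay": 0,"az": 0,"grip": 0.0918},{"tx": 0,"ty": 0,"tz": -0.025,"ax": 0,"ay": 0,"az": 0,"grip": 0.0918},{"tx": -0.05,"ty": 0,"tz": -0.025,"ax": 0,"ay": 0,"az": 0,"grip": 0.0918},{"tx": -0.05,"ty": 0,"tz": -0.025,"ax": 0,"ay": 0,"az": 0,"grip": 0.0918},{"tx": -0.05,"ty": 0,"tz": -0.025,"ax": 0,"ay": 0,"az": 0,"grip": 0.0918},{"tx": -0.05,"ty": 0,"tz": -0.025,"ax": 0,"ay": 0,"az": 0,"grip": 0.0918}])

```text
time: 7.75
tcp_pos: [0.4784, -0.0347, 0.2703]
eef_rot: [0.0, 0.617, 0.787, 0.0]
force: [1.0, 0.3, -0.0]
gripper_width: 0.0558
finger_force: 0.0
```

```bash
python3 - <<'E'
from h import *
go([.5604-.05,-.3375+.2,.27],.24)
c=wcam('w3')
print([np.round(proj(c,X)) for X in([.4765,-.0277,.062],[.4765,-.0277,.041],[.4741,-.018,.062])])
E
```

```text
pos [ 0.4784 -0.0347  0.2703] shift [-0.1075  0.0066  0.0003] turn [0.0013 0.     0.0002] q [ 0.01  0.14  0.01  1.95 -0.    1.05  0.26] F [ 1.   0.3 -0. ] t 7.75 w 0.0558 ff 0.0
[array([321., 163.]), array([322., 159.]), array([321., 153.])]
```

View pics/w3.png

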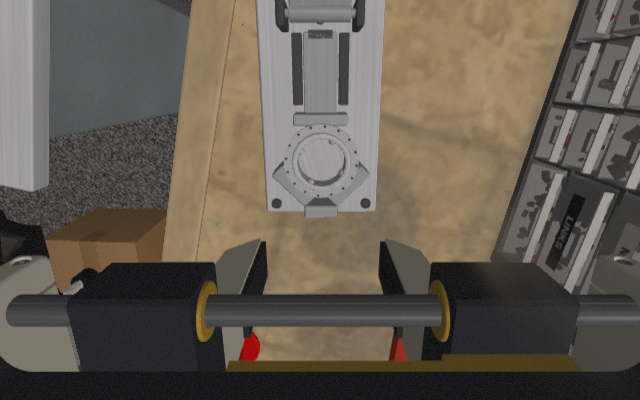

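The hub sits fully in the V with the jaw closed on it (bore ~(321,159)). Next I'll measure the rim centre precisely.

```bash
python3 - <<'E'
from h import *
c=load('w3'); g=cv2.cvtColor(c['color'],cv2.COLOR_RGB2GRAY)
k=cv2.resize(g[110:210,270:375],None,fx=5.5,fy=5.5,interpolation=cv2.INTER_CUBIC)
for name,lo,hi in(('bore',20,32),('out',30,46)):
    h=cv2.HoughCircles(k,cv2.HOUGH_GRADIENT,1,10,param1=80,param2=20,minRadius=int(lo*5.5),maxRadius=int(hi*5.5))
    if h is not None:
        for x,y,r in h[0][:4]: 
            u,v=270+(x+.5)/5.5-.5,110+(y+.5)/5.5-.5; print(name,u,v,r/5.5,plane(c,u,v,.062).round(4))
a=[0,.785,1.57,2.36,3.14,3.93,4.71,5.5]
for R,z in((.024,.062),(.0375,.055)):
    P=np.array([proj(c,[.4765+R*np.cos(t),-.0277+R*np.sin(t),z]) for t in np.linspace(0,6.28,60)]);print(R,P.min(0),P.max(0))
    Q=((P-[270,110]+.5)*5.5-.5).astype(int); cv2.polylines(k,[Q],True,0,1)
cv2.imwrite('pics/k.png',k)
E
```

```text
bore 320.4091 161.86363 23.945454 [ 0.4751 -0.0264  0.062 ]
bore 322.4091 160.22726 26.30909 [ 0.4766 -0.0243  0.062 ]
bore 320.95453 158.04546 22.545454 [ 0.4747 -0.0225  0.062 ]
bore 318.04547 158.22726 25.327272 [ 0.4719 -0.0234  0.062 ]
0.024 [297.34087448 139.24156313] [345.63756466 186.6135369 ]
0.0375 [284.46062043 124.34520091] [358.53527103 197.12754591]
```

View pics/k.png

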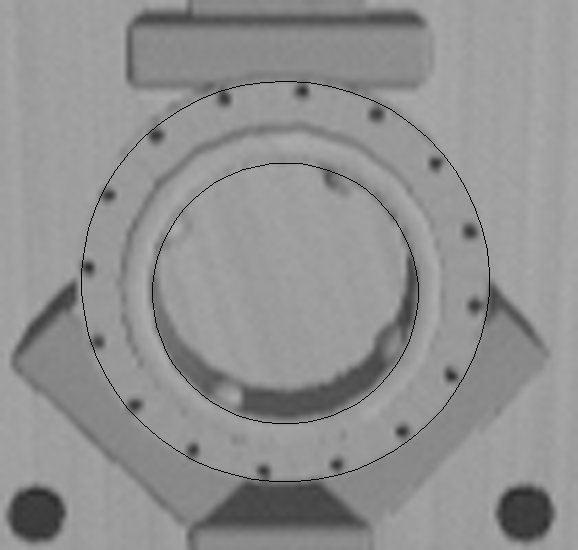

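The projected rim (r=24) and flange (r=37.5) circles lie right on the hub, so its axis is (0.4765, -0.0277). Now I'll move over the cap.

```bash
python3 - <<'E'
from h import *
go([.5604,-.3375,.25],.24)
E
```

```text
pos [ 0.4814 -0.0427  0.2738] shift [-0.3049  0.009   0.0256] turn [ 0.0065  0.0057 -0.008 ] q [0.01 0.14 0.02 1.95 0.   1.05 0.26] F [ 2.5 -5.6  2.2] t 7.8 w 0.0599 ff 0.0
```

Request:
send_rows(plan=[{"tx": -0.03,"ty": 0.001,"tz": 0,"ax": 0,"ay": 0,"az": 0,"grip": 0.05},{"tx": -0.037,"ty": 0.001,"tz": 0,"ax": 0,"ay": 0,"az": 0,"grip": 0.05},{"tx": -0.037,"ty": 0.001,"tz": 0,"ax": 0,"ay": 0,"az": 0,"grip": 0.05},{"tx": -0.037,"ty": 0.001,"tz": 0,"ax": 0,"ay": 0,"az": 0,"grip": 0.05},{"tx": -0.037,"ty": 0.001,"tz": 0,"ax": 0,"ay": 0,"az": 0,"grip": 0.05},{"tx": -0.037,"ty": 0.001,"tz": 0,"ax": 0,"ay": 0,"az": 0,"grip": 0.05},{"tx": -0.037,"ty": 0.001,"tz": 0,"ax": 0,"ay": 0,"az": 0,"grip": 0.05},{"tx": -0.03,"ty": 0.001,"tz": 0,"ax": 0,"ay": 0,"az": 0,"grip": 0.05},{"tx": -0.02,"ty": 0,"tz": 0,"ax": 0,"ay": 0,"az": 0,"grip": 0.05},{"tx": 0,"ty": 0,"tz": 0,"ax": 0,"ay": 0,"az": 0,"grip": 0.05}])

```text
time: 9.05
tcp_pos: [0.5573, -0.3258, 0.2685]
eef_rot: [-0.0, 0.618, 0.786, -0.0]
force: [-0.5, 0.9, 0.6]
gripper_width: 0.0498
finger_force: 0.0
```

```bash
python3 - <<'E'
from h import *
c=wcam('w4')
im=c['color'].astype(int); m=(im.max(2)<75).astype(np.uint8); m[240:]=0
n,l,st,ce=cv2.connectedComponentsWithStats(m)
for i in range(1,n):
    if st[i,4]>300: print(st[i],ce[i])
print(proj(c,[.5604,-.3375,.024]))
go([.5604,-.3375,.25],.24)
k=c['color'][60:260,200:440,::-1]; cv2.imwrite('pics/k2.png',cv2.resize(k,None,fx=3,fy=3,interpolation=2))
E
```

```text
[   0    0  107  142 4765] [47.39202518 75.44449108]
[175   0  59  41 988] [208.09311741  21.70850202]
[ 550   57   90  109 3786] [595.61172742 113.01399894]
[ 292  144   60   59 2790] [321.36021505 172.92473118]
[ 512  146   37   47 1451] [529.74017919 168.49965541]
[149 173  24  40 510] [160.11176471 193.43921569]
[  34  183   68   57 2855] [ 66.90262697 215.38458844]
[ 521  208   70   32 1229] [547.34255492 226.20260374]
[  0 212  25  28 479] [ 10.30480167 224.63465553]
(np.float64(322.343966341727), np.float64(173.42011843636433))
pos [ 0.5576 -0.3241  0.2685] shift [-0.0137 -0.0004  0.0185] turn [-0.0002 -0.0009 -0.0005] q [ 0.36  0.44  0.17  1.56 -0.08  1.15  0.79] F [-0.2  1.  -0.9] t 9.1 w 0.0502 ff 0.0
```

View pics/k2.png

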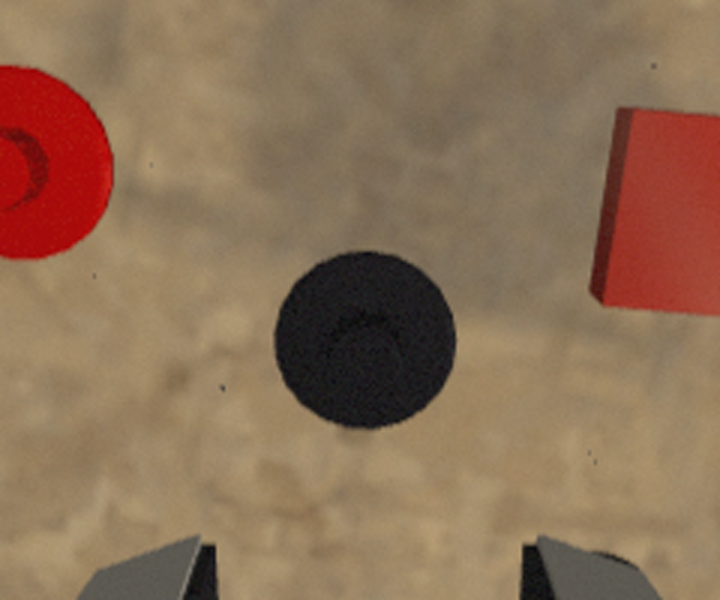

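The close view confirms the black flanged cap with its boss at (321,173) and free space around it. The red look-alike and the carton are well clear.

```bash
python3 - <<'E'
from h import *
c=load('w4'); X=plane(c,321.4,173.0,.023); print(X)
go([X[0],X[1],.049],.24)
E
```

```text
[ 0.55932792 -0.33752738  0.023     ]
pos [ 0.5576 -0.3241  0.2685] shift [-0.0136 -0.0014  0.2195] turn [-0.0002 -0.0009 -0.0005] q [ 0.36  0.44  0.17  1.56 -0.08  1.15  0.79] F [-0.2  1.  -0.9] t 9.1 w 0.0502 ff 0.0
```

Request:
send_rows(plan=[{"tx": -0.007,"ty": -0.001,"tz": 0.03,"ax": 0,"ay": 0,"az": 0,"grip": 0.05},{"tx": -0.007,"ty": 0,"tz": 0.03,"ax": 0,"ay": 0,"az": 0,"grip": 0.05},{"tx": 0,"ty": 0,"tz": 0.03,"ax": 0,"ay": 0,"az": 0,"grip": 0.05},{"tx": 0,"ty": 0,"tz": 0.03,"ax": 0,"ay": 0,"az": 0,"grip": 0.05},{"tx": 0,"ty": 0,"tz": 0.025,"ax": 0,"ay": 0,"az": 0,"grip": 0.05},{"tx": 0,"ty": 0,"tz": 0.015,"ax": 0,"ay": 0,"az": 0,"grip": 0.05},{"tx": 0,"ty": 0,"tz": 0.01,"ax": 0,"ay": 0,"az": 0,"grip": 0.05},{"tx": 0,"ty": 0,"tz": 0,"ax": 0,"ay": 0,"az": 0,"grip": 0.05},{"tx": 0,"ty": 0,"tz": 0,"ax": 0,"ay": 0,"az": 0,"grip": 0.05},{"tx": 0,"ty": 0,"tz": 0,"ax": 0,"ay": 0,"az": 0,"grip": 0.05}])

```text
time: 10.35
tcp_pos: [0.5607, -0.3387, 0.0997]
eef_rot: [0.001, 0.617, 0.787, 0.0]
force: [0.6, 0.1, -0.4]
gripper_width: 0.0499
finger_force: 0.0
```

```bash
python3 - <<'E'
from h import *
go([.5593,-.3375,.049],.24)
E
```

```text
pos [ 0.5607 -0.3387  0.0997] shift [ 0.0015 -0.0011  0.0507] turn [ 0.0012  0.0011 -0.0001] q [ 0.4   0.64  0.14  1.66 -0.11  0.85  0.83] F [ 0.6  0.1 -0.4] t 10.35 w 0.0499 ff 0.0
```

Request:
send_rows(plan=[{"tx": 0.001,"ty": -0.001,"tz": 0.015,"ax": 0,"ay": 0,"az": 0,"grip": 0.05},{"tx": 0,"ty": 0,"tz": 0.012,"ax": 0,"ay": 0,"az": 0,"grip": 0.05},{"tx": 0,"ty": 0,"tz": 0.01,"ax": 0,"ay": 0,"az": 0,"grip": 0.05},{"tx": 0,"ty": 0,"tz": 0.008,"ax": 0,"ay": 0,"az": 0,"grip": 0.05},{"tx": 0,"ty": 0,"tz": 0.0045,"ax": 0,"ay": 0,"az": 0,"grip": 0.05},{"tx": 0,"ty": 0,"tz": 0,"ax": 0,"ay": 0,"az": 0,"grip": 0.05},{"tx": 0,"ty": 0,"tz": 0,"ax": 0,"ay": 0,"az": 0,"grip": 0.05},{"tx": 0,"ty": 0,"tz": 0,"ax": 0,"ay": 0,"az": 0,"grip": 0.05},{"tx": 0,"ty": 0,"tz": 0,"ax": 0,"ay": 0,"az": 0,"grip": 0.05},{"tx": 0,"ty": 0,"tz": 0,"ax": 0,"ay": 0,"az": 0,"grip": 0.05}])

```text
time: 11.6
tcp_pos: [0.559, -0.3376, 0.0494]
eef_rot: [0.0, 0.617, 0.787, 0.0]
force: [-0.9, 0.3, 0.1]
gripper_width: 0.05
finger_force: 0.0
```

Request:
send_rows(plan=[{"tx": 0,"ty": 0,"tz": 0,"ax": 0,"ay": 0,"az": 0,"grip": 0.01},{"tx": 0,"ty": 0,"tz": 0,"ax": 0,"ay": 0,"az": 0,"grip": 0.01},{"tx": 0,"ty": 0,"tz": 0,"ax": 0,"ay": 0,"az": 0,"grip": 0.01},{"tx": 0,"ty": 0,"tz": 0,"ax": 0,"ay": 0,"az": 0,"grip": 0.01},{"tx": 0,"ty": 0,"tz": 0,"ax": 0,"ay": 0,"az": 0,"grip": 0.01},{"tx": 0,"ty": 0,"tz": 0,"ax": 0,"ay": 0,"az": 0,"grip": 0.01},{"tx": 0,"ty": 0,"tz": 0,"ax": 0,"ay": 0,"az": 0,"grip": 0.01},{"tx": 0,"ty": 0,"tz": 0,"ax": 0,"ay": 0,"az": 0,"grip": 0.01},{"tx": 0,"ty": 0,"tz": 0,"ax": 0,"ay": 0,"az": 0,"grip": 0.01},{"tx": 0,"ty": 0,"tz": 0,"ax": 0,"ay": 0,"az": 0,"grip": 0.01}], force=40)

```text
time: 12.85
tcp_pos: [0.5589, -0.3375, 0.0492]
eef_rot: [-0.0, 0.617, 0.787, 0.0]
force: [0.3, -0.3, -0.3]
gripper_width: 0.0251
finger_force: 40.0
```

```bash
python3 - <<'E'
from h import *
go([.5593,-.3375,.2],.24)
E
```

```text
pos [ 0.5589 -0.3375  0.0492] shift [-0.      0.0004 -0.1508] turn [-0.     -0.0001  0.    ] q [ 0.41  0.71  0.13  1.68 -0.13  0.76  0.84] F [ 0.3 -0.3 -0.3] t 12.85 w 0.0251 ff 39.99795734882355
```

Request:
send_rows(plan=[{"tx": 0,"ty": 0,"tz": -0.01,"ax": 0,"ay": 0,"az": 0,"grip": 0.01},{"tx": 0,"ty": 0,"tz": -0.015,"ax": 0,"ay": 0,"az": 0,"grip": 0.01},{"tx": 0,"ty": 0,"tz": -0.025,"ax": 0,"ay": 0,"az": 0,"grip": 0.01},{"tx": 0,"ty": 0,"tz": -0.03,"ax": 0,"ay": 0,"az": 0,"grip": 0.01},{"tx": 0,"ty": 0,"tz": -0.02,"ax": 0,"ay": 0,"az": 0,"grip": 0.01},{"tx": 0,"ty": 0,"tz": -0.01,"ax": 0,"ay": 0,"az": 0,"grip": 0.01},{"tx": 0,"ty": 0,"tz": 0,"ax": 0,"ay": 0,"az": 0,"grip": 0.01},{"tx": 0,"ty": 0,"tz": 0,"ax": 0,"ay": 0,"az": 0,"grip": 0.01},{"tx": 0,"ty": 0,"tz": 0,"ax": 0,"ay": 0,"az": 0,"grip": 0.01},{"tx": 0,"ty": 0,"tz": 0,"ax": 0,"ay": 0,"az": 0,"grip": 0.01}])

```text
time: 14.1
tcp_pos: [0.5586, -0.3373, 0.1583]
eef_rot: [-0.001, 0.617, 0.787, -0.0]
force: [0.7, -0.6, -0.6]
gripper_width: 0.0253
finger_force: 40.0
```

```bash
python3 - <<'E'
from h import *
p,r,s=tool(); c=wcam('w5')
# expected flange outline in tool frame: centre at TCP xy, flange top z at tool +.0252 (cap z=24)
k=c['color'][150:380,200:440,::-1].copy(); k=cv2.resize(k,None,fx=2.5,fy=2.5,interpolation=2)
for zz in(.0255,.0315):
    P=np.array([proj(c,p+r.apply([.034*np.cos(t),.034*np.sin(t),zz])) for t in np.linspace(0,6.28,80)])
    print(P.min(0),P.max(0))
    cv2.polylines(k,[((P-[200,150]+.5)*2.5-.5).astype(int)],True,(0,255,0),1)
cv2.imwrite('pics/k3.png',k)
go([.4765,-.0277,.15],.24)
E
```

```text
[254.45855188 192.18113368] [388.62841265 313.08878598]
[256.55869617 188.59040807] [386.58162752 306.3529113 ]
pos [ 0.5587 -0.3374  0.1586] shift [ 0.3204 -0.0062  0.0088] turn [-0.0008 -0.0007  0.0001] q [ 0.39  0.57  0.16  1.63 -0.1   0.95  0.82] F [ 0.1 -0.7 -0.5] t 14.15 w 0.0248 ff 39.99773025512695
```

View pics/k3.png

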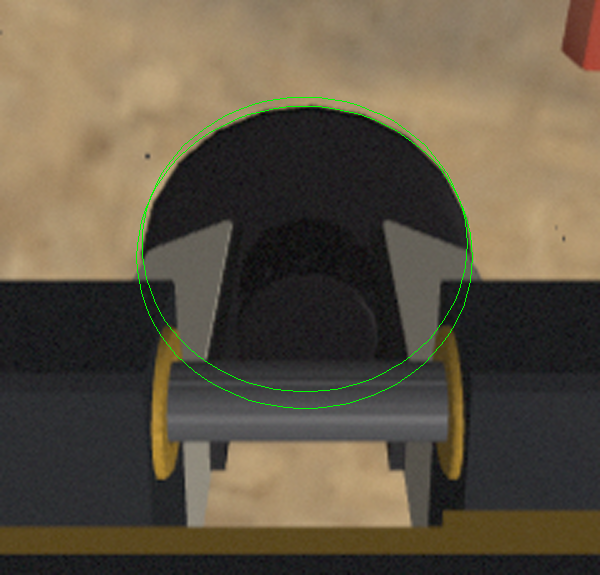

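The cap is held by its boss, flange top edge at crop (305,105), and appears ~2 mm off in tool x. I'll fit a circle to the arc by casting rays onto the flange plane.

```bash
python3 - <<'E'
from h import *
c=load('w5'); p,r,s=tool()
g=c['color'].astype(int).max(2); pts=[]
for u in range(268,376,2):
    col=g[160:260,u]; v=np.argmax(col<65)
    if v>0:
        a,b=col[v-1],col[v]; pts.append((u,160+v-1+(a-65)/max(a-b,1)))
pts=np.array(pts); print(len(pts),pts[::9].round(1).tolist())
M=np.array(c['mount']); o=M[:3,3]
for z in(.0255,.0285,.0315,.034,.037):
    d=np.array([M[:3,:3]@[(u-c['cx'])/c['fx'],(v-c['cy'])/c['fy'],1] for u,v in pts]); X=o+d*((z-o[2])/d[:,2])[:,None]
    A=np.c_[2*X[:,:2],np.ones(len(X))]; q=np.linalg.lstsq(A,(X[:,:2]**2).sum(1),rcond=None)[0]
    R=np.sqrt(q[2]+q[0]**2+q[1]**2); res=np.hypot(*(X[:,:2]-q[:2]).T)-R
    from scipy.optimize import least_squares
    f=least_squares(lambda e:np.hypot(*(X[:,:2]-e).T)-.034,q[:2])
    print(z,'c',q[:2].round(4),'R',R.round(4),'rms',res.std().round(5),'fixedR',f.x.round(4),np.sqrt((f.fun**2).mean()).round(5))
E
```

```text
54 [[268.0, 220.0], [286.0, 202.3], [304.0, 194.6], [322.0, 192.6], [340.0, 194.8], [358.0, 202.4]]
0.0255 c [0.0013 0.0004] R 0.0324 rms 0.00012 fixedR [-0.0004  0.0005] 0.00023
0.0285 c [-0.0002  0.0004] R 0.033 rms 0.00012 fixedR [-0.0013  0.0004] 0.00017
0.0315 c [-0.0017  0.0004] R 0.0336 rms 0.00012 fixedR [-0.0021  0.0004] 0.00013
0.034 c [-0.003   0.0004] R 0.0341 rms 0.00012 fixedR [-0.0029  0.0004] 0.00013
0.037 c [-0.0045  0.0004] R 0.0347 rms 0.00013 fixedR [-0.0037  0.0004] 0.00016
```

```bash
python3 - <<'E'
from h import *
c=load('w5'); M=np.linalg.inv(c['mount'])
for X in([.0095,.0126,.022],[.0095,-.0126,.022],[.0095,-.0126,.02],[.0075,-.0126,.022],[.0095,-.0146,.022]):
    q=M[:3,:3]@X+M[:3,3]; print(X,c['fx']*q[0]/q[2]+c['cx'],c['fy']*q[1]/q[2]+c['cy'])
E
```

```text
[0.0095, 0.0126, 0.022] 347.2505191095004 242.0750833586805
[0.0095, -0.0126, 0.022] 295.82627731213194 242.03422229556935
[0.0095, -0.0126, 0.02] 295.531305271173 243.80854040215235
[0.0075, -0.0126, 0.022] 295.9159759083398 245.7441166929972
[0.0095, -0.0146, 0.022] 291.744511156362 242.0309789749356
```

```bash
python3 - <<'E'
from h import *
c=load('w5'); M=np.linalg.inv(c['mount'])
def pj(X): q=M[:3,:3]@X+M[:3,3]; return np.array([c['fx']*q[0]/q[2]+c['cx'],c['fy']*q[1]/q[2]+c['cy']])
for dx,dz in((0,0),(-.002,0),(0,.004),(-.002,.004)):
    P=np.array([pj([.013*np.cos(t)+dx,.013*np.sin(t),.0015+dz]) for t in np.linspace(0,6.28,60)])
    print(dx,dz,'crop top v',(P.min(0)[1]-150)*2.5,'u',(P.min(0)[0]-200)*2.5,(P.max(0)[0]-200)*2.5)
k=c['color'][210:310,270:370,::-1].astype(float); k=np.clip(k*3.2,0,255).astype(np.uint8)
cv2.imwrite('pics/k4.png',cv2.resize(k,None,fx=6,fy=6,interpolation=2))
E
```

```text
0 0 crop top v 262.6837219932892 u 230.30013360690475 376.8360608709605
-0.002 0 crop top v 273.0718511483799 u 230.58462505661055 376.55027935107296
0 0.004 crop top v 252.1781453274953 u 232.09807954790335 375.15853641124227
-0.002 0.004 crop top v 262.3556929601699 u 232.36899964529357 374.88586355517015
```

View pics/k4.png

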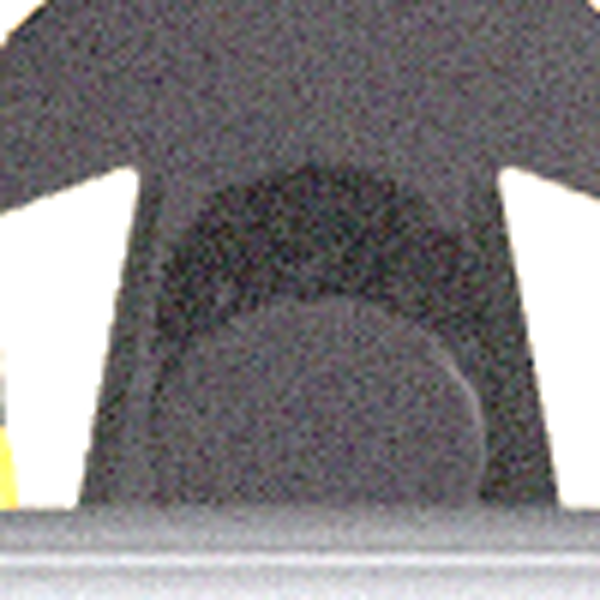

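The boss top and flange arc both sit about 2 mm toward tool -x by the close-up estimate. Far views say about 0. I'll compensate by 1 mm and use force feedback on insertion. (My picture views are used up, so from here I rely on numbers.)

Request:
send_rows(plan=[{"tx": 0.02,"ty": -0.0006,"tz": 0,"ax": 0,"ay": 0,"az": 0,"grip": 0.01},{"tx": 0.035,"ty": -0.0007,"tz": 0,"ax": 0,"ay": 0,"az": 0,"grip": 0.01},{"tx": 0.04,"ty": -0.0007,"tz": 0,"ax": 0,"ay": 0,"az": 0,"grip": 0.01},{"tx": 0.04,"ty": -0.0007,"tz": 0,"ax": 0,"ay": 0,"az": 0,"grip": 0.01},{"tx": 0.04,"ty": -0.0007,"tz": 0,"ax": 0,"ay": 0,"az": 0,"grip": 0.01},{"tx": 0.04,"ty": -0.0007,"tz": 0,"ax": 0,"ay": 0,"az": 0,"grip": 0.01},{"tx": 0.04,"ty": -0.0007,"tz": 0,"ax": 0,"ay": 0,"az": 0,"grip": 0.01},{"tx": 0.035,"ty": -0.0007,"tz": 0,"ax": 0,"ay": 0,"az": 0,"grip": 0.01},{"tx": 0.02,"ty": -0.0005,"tz": 0,"ax": 0,"ay": 0,"az": 0,"grip": 0.01},{"tx": 0.011,"ty": 0,"tz": 0,"ax": 0,"ay": 0,"az": 0,"grip": 0.01}])

```text
time: 15.4
tcp_pos: [0.4766, -0.026, 0.1593]
eef_rot: [-0.0, 0.617, 0.787, 0.0]
force: [0.0, 0.2, -0.9]
gripper_width: 0.0253
finger_force: 40.0
```

Request:
send_rows(plan=[{"tx": 0,"ty": 0,"tz": 0,"ax": 0,"ay": 0,"az": 0,"grip": 0.01},{"tx": 0,"ty": 0,"tz": 0.005,"ax": 0,"ay": 0,"az": 0,"grip": 0.01},{"tx": 0,"ty": 0,"tz": 0.01,"ax": 0,"ay": 0,"az": 0,"grip": 0.01},{"tx": 0,"ty": 0,"tz": 0.01,"ax": 0,"ay": 0,"az": 0,"grip": 0.01},{"tx": 0,"ty": 0,"tz": 0.01,"ax": 0,"ay": 0,"az": 0,"grip": 0.01},{"tx": 0,"ty": 0,"tz": 0,"ax": 0,"ay": 0,"az": 0,"grip": 0.01},{"tx": 0,"ty": 0,"tz": 0,"ax": 0,"ay": 0,"az": 0,"grip": 0.01},{"tx": 0,"ty": 0,"tz": 0,"ax": 0,"ay": 0,"az": 0,"grip": 0.01},{"tx": 0,"ty": 0,"tz": 0,"ax": 0,"ay": 0,"az": 0,"grip": 0.01},{"tx": 0,"ty": 0,"tz": 0,"ax": 0,"ay": 0,"az": 0,"grip": 0.01}])

```text
time: 16.65
tcp_pos: [0.477, -0.0271, 0.1244]
eef_rot: [0.0, 0.617, 0.787, 0.0]
force: [0.3, -0.0, -0.4]
gripper_width: 0.0253
finger_force: 40.0
```

```bash
python3 - <<'E'
from h import *
go([.4763,-.0267,.0932],.24)
E
```

```text
pos [ 0.477  -0.0271  0.1244] shift [ 0.0006 -0.0005  0.0312] turn [0.0004 0.0001 0.0001] q [-0.06  0.34  0.07  2.09 -0.04  0.71  0.28] F [ 0.3 -0.  -0.4] t 16.65 w 0.0253 ff 39.99775528907776
```

Request:
send_rows(plan=[{"tx": 0.0005,"ty": -0.0005,"tz": 0.004,"ax": 0,"ay": 0,"az": 0,"grip": 0.01},{"tx": 0,"ty": 0,"tz": 0.004,"ax": 0,"ay": 0,"az": 0,"grip": 0.01},{"tx": 0,"ty": 0,"tz": 0.003,"ax": 0,"ay": 0,"az": 0,"grip": 0.01},{"tx": 0,"ty": 0,"tz": 0.002,"ax": 0,"ay": 0,"az": 0,"grip": 0.01},{"tx": 0,"ty": 0,"tz": 0.002,"ax": 0,"ay": 0,"az": 0,"grip": 0.01},{"tx": 0,"ty": 0,"tz": 0.001,"ax": 0,"ay": 0,"az": 0,"grip": 0.01},{"tx": 0,"ty": 0,"tz": 0,"ax": 0,"ay": 0,"az": 0,"grip": 0.01},{"tx": 0,"ty": 0,"tz": 0,"ax": 0,"ay": 0,"az": 0,"grip": 0.01},{"tx": 0,"ty": 0,"tz": 0,"ax": 0,"ay": 0,"az": 0,"grip": 0.01},{"tx": 0,"ty": 0,"tz": 0,"ax": 0,"ay": 0,"az": 0,"grip": 0.01}])

```text
time: 17.9
tcp_pos: [0.4763, -0.0268, 0.1083]
eef_rot: [0.0, 0.617, 0.787, 0.0]
force: [0.2, -0.8, 0.7]
gripper_width: 0.0247
finger_force: 40.0
```

Inside without contact. Next, down to just above the plungers.

Request:
send_rows(plan=[{"tx": 0,"ty": 0,"tz": 0.002,"ax": 0,"ay": 0,"az": 0,"grip": 0.01},{"tx": 0,"ty": 0,"tz": 0.002,"ax": 0,"ay": 0,"az": 0,"grip": 0.01},{"tx": 0,"ty": 0,"tz": 0.001,"ax": 0,"ay": 0,"az": 0,"grip": 0.01},{"tx": 0,"ty": 0,"tz": 0.001,"ax": 0,"ay": 0,"az": 0,"grip": 0.01},{"tx": 0,"ty": 0,"tz": 0,"ax": 0,"ay": 0,"az": 0,"grip": 0.01},{"tx": 0,"ty": 0,"tz": 0,"ax": 0,"ay": 0,"az": 0,"grip": 0.01},{"tx": 0,"ty": 0,"tz": 0,"ax": 0,"ay": 0,"az": 0,"grip": 0.01},{"tx": 0,"ty": 0,"tz": 0,"ax": 0,"ay": 0,"az": 0,"grip": 0.01},{"tx": 0,"ty": 0,"tz": 0,"ax": 0,"ay": 0,"az": 0,"grip": 0.01},{"tx": 0,"ty": 0,"tz": 0,"ax": 0,"ay": 0,"az": 0,"grip": 0.01}], force=60)

```text
time: 19.15
tcp_pos: [0.4759, -0.0264, 0.1021]
eef_rot: [-0.0, 0.617, 0.787, -0.0]
force: [-3.8, 2.5, 3.0]
gripper_width: 0.025
finger_force: 60.0
```

Request:
send_rows(plan=[{"tx": 0.0007,"ty": -0.0006,"tz": 0,"ax": 0,"ay": 0,"az": 0,"grip": 0.01},{"tx": 0,"ty": 0,"tz": 0,"ax": 0,"ay": 0,"az": 0,"grip": 0.01},{"tx": 0,"ty": 0,"tz": 0,"ax": 0,"ay": 0,"az": 0,"grip": 0.01},{"tx": 0,"ty": 0,"tz": 0,"ax": 0,"ay": 0,"az": 0,"grip": 0.01},{"tx": 0,"ty": 0,"tz": 0,"ax": 0,"ay": 0,"az": 0,"grip": 0.01},{"tx": 0,"ty": 0,"tz": 0,"ax": 0,"ay": 0,"az": 0,"grip": 0.01},{"tx": 0,"ty": 0,"tz": 0,"ax": 0,"ay": 0,"az": 0,"grip": 0.01},{"tx": 0,"ty": 0,"tz": 0,"ax": 0,"ay": 0,"az": 0,"grip": 0.01},{"tx": 0,"ty": 0,"tz": 0,"ax": 0,"ay": 0,"az": 0,"grip": 0.01},{"tx": 0,"ty": 0,"tz": 0,"ax": 0,"ay": 0,"az": 0,"grip": 0.01}])

```text
time: 20.4
tcp_pos: [0.4754, -0.0262, 0.1022]
eef_rot: [-0.0, 0.617, 0.787, 0.0]
force: [-3.4, 4.0, 2.5]
gripper_width: 0.0248
finger_force: 60.0
```

Request:
send_rows(plan=[{"tx": 0.0008,"ty": -0.0004,"tz": 0,"ax": 0,"ay": 0,"az": 0,"grip": 0.01},{"tx": 0,"ty": 0,"tz": 0,"ax": 0,"ay": 0,"az": 0,"grip": 0.01},{"tx": 0,"ty": 0,"tz": 0,"ax": 0,"ay": 0,"az": 0,"grip": 0.01},{"tx": 0,"ty": 0,"tz": 0,"ax": 0,"ay": 0,"az": 0,"grip": 0.01},{"tx": 0,"ty": 0,"tz": 0,"ax": 0,"ay": 0,"az": 0,"grip": 0.01},{"tx": 0,"ty": 0,"tz": 0,"ax": 0,"ay": 0,"az": 0,"grip": 0.01},{"tx": 0,"ty": 0,"tz": 0,"ax": 0,"ay": 0,"az": 0,"grip": 0.01},{"tx": 0,"ty": 0,"tz": 0,"ax": 0,"ay": 0,"az": 0,"grip": 0.01},{"tx": 0,"ty": 0,"tz": 0,"ax": 0,"ay": 0,"az": 0,"grip": 0.01},{"tx": 0,"ty": 0,"tz": 0,"ax": 0,"ay": 0,"az": 0,"grip": 0.01}])

```text
time: 21.65
tcp_pos: [0.475, -0.0257, 0.1023]
eef_rot: [0.0, 0.617, 0.787, 0.0]
force: [-0.1, -1.1, 1.7]
gripper_width: 0.0246
finger_force: 60.0
```

```bash
python3 - <<'E'
from h import *
p,r,s=tool(); print(p,'Ftool',r.inv().apply(s['force']).round(2),'M',r.inv().apply(s['torque']).round(3))
E
```

```text
[ 0.47500109 -0.0257148   0.10225578] Ftool [-1.01 -0.32 -1.75] M [ 0.138 -0.07   0.009]
```

Centred (lateral force ~1 N). Press down.

Request:
send_rows(plan=[{"tx": 0,"ty": 0,"tz": 0.001,"ax": 0,"ay": 0,"az": 0,"grip": 0.01},{"tx": 0,"ty": 0,"tz": 0.001,"ax": 0,"ay": 0,"az": 0,"grip": 0.01},{"tx": 0,"ty": 0,"tz": 0.001,"ax": 0,"ay": 0,"az": 0,"grip": 0.01},{"tx": 0,"ty": 0,"tz": 0.001,"ax": 0,"ay": 0,"az": 0,"grip": 0.01},{"tx": 0,"ty": 0,"tz": 0.001,"ax": 0,"ay": 0,"az": 0,"grip": 0.01},{"tx": 0,"ty": 0,"tz": 0,"ax": 0,"ay": 0,"az": 0,"grip": 0.01},{"tx": 0,"ty": 0,"tz": 0,"ax": 0,"ay": 0,"az": 0,"grip": 0.01},{"tx": 0,"ty": 0,"tz": 0,"ax": 0,"ay": 0,"az": 0,"grip": 0.01},{"tx": 0,"ty": 0,"tz": 0,"ax": 0,"ay": 0,"az": 0,"grip": 0.01},{"tx": 0,"ty": 0,"tz": 0,"ax": 0,"ay": 0,"az": 0,"grip": 0.01}])

```text
time: 22.9
tcp_pos: [0.4747, -0.0256, 0.0971]
eef_rot: [-0.0, 0.617, 0.787, -0.0]
force: [-0.7, 0.2, -6.0]
gripper_width: 0.0247
finger_force: 60.0
```

```bash
python3 - <<'E'
from h import *
p,r,s=tool(); print(p,'Ftool',r.inv().apply(s['force']).round(2),'M',r.inv().apply(s['torque']).round(3))
E
```

```text
[ 0.47472601 -0.02557602  0.09708881] Ftool [ 0.39 -0.65  6.04] M [ 0.041 -0.161 -0.03 ]
```

It snapped past the plungers and they are pulling it in. On to home.

Request:
send_rows(plan=[{"tx": 0,"ty": 0,"tz": 0.001,"ax": 0,"ay": 0,"az": 0,"grip": 0.01},{"tx": 0,"ty": 0,"tz": 0.001,"ax": 0,"ay": 0,"az": 0,"grip": 0.01},{"tx": 0,"ty": 0,"tz": 0.001,"ax": 0,"ay": 0,"az": 0,"grip": 0.01},{"tx": 0,"ty": 0,"tz": 0.0005,"ax": 0,"ay": 0,"az": 0,"grip": 0.01},{"tx": 0,"ty": 0,"tz": 0,"ax": 0,"ay": 0,"az": 0,"grip": 0.01},{"tx": 0,"ty": 0,"tz": 0,"ax": 0,"ay": 0,"az": 0,"grip": 0.01},{"tx": 0,"ty": 0,"tz": 0,"ax": 0,"ay": 0,"az": 0,"grip": 0.01},{"tx": 0,"ty": 0,"tz": 0,"ax": 0,"ay": 0,"az": 0,"grip": 0.01},{"tx": 0,"ty": 0,"tz": 0,"ax": 0,"ay": 0,"az": 0,"grip": 0.01},{"tx": 0,"ty": 0,"tz": 0,"ax": 0,"ay": 0,"az": 0,"grip": 0.01}])

```text
time: 24.15
tcp_pos: [0.475, -0.0256, 0.0938]
eef_rot: [0.0, 0.617, 0.787, 0.0]
force: [-0.2, -0.1, -0.7]
gripper_width: 0.0244
finger_force: 60.0
```

```bash
python3 - <<'E'
from h import *
p,r,s=tool(); print(p,'Ftool',r.inv().apply(s['force']).round(2),'M',r.inv().apply(s['torque']).round(3))
E
```

```text
[ 0.47503996 -0.02559681  0.09376133] Ftool [-0.09 -0.24  0.72] M [ 0.175 -0.115  0.061]
```

Request:
send_rows(plan=[{"tx": 0,"ty": 0,"tz": 0.0005,"ax": 0,"ay": 0,"az": 0,"grip": 0.01},{"tx": 0,"ty": 0,"tz": 0.0005,"ax": 0,"ay": 0,"az": 0,"grip": 0.01},{"tx": 0,"ty": 0,"tz": 0,"ax": 0,"ay": 0,"az": 0,"grip": 0.01},{"tx": 0,"ty": 0,"tz": 0,"ax": 0,"ay": 0,"az": 0,"grip": 0.01},{"tx": 0,"ty": 0,"tz": 0,"ax": 0,"ay": 0,"az": 0,"grip": 0.01},{"tx": 0,"ty": 0,"tz": 0,"ax": 0,"ay": 0,"az": 0,"grip": 0.01},{"tx": 0,"ty": 0,"tz": 0,"ax": 0,"ay": 0,"az": 0,"grip": 0.01},{"tx": 0,"ty": 0,"tz": 0,"ax": 0,"ay": 0,"az": 0,"grip": 0.01},{"tx": 0,"ty": 0,"tz": 0,"ax": 0,"ay": 0,"az": 0,"grip": 0.01},{"tx": 0,"ty": 0,"tz": 0,"ax": 0,"ay": 0,"az": 0,"grip": 0.01}])

```text
time: 25.4
tcp_pos: [0.4752, -0.0255, 0.093]
eef_rot: [0.0, 0.617, 0.787, 0.0]
force: [-2.2, 0.3, 5.7]
gripper_width: 0.025
finger_force: 60.0
```

Request:
send_rows(plan=[{"tx": 0,"ty": 0,"tz": 0.0004,"ax": 0,"ay": 0,"az": 0,"grip": 0.01},{"tx": 0,"ty": 0,"tz": 0,"ax": 0,"ay": 0,"az": 0,"grip": 0.01},{"tx": 0,"ty": 0,"tz": 0,"ax": 0,"ay": 0,"az": 0,"grip": 0.01},{"tx": 0,"ty": 0,"tz": 0,"ax": 0,"ay": 0,"az": 0,"grip": 0.01},{"tx": 0,"ty": 0,"tz": 0,"ax": 0,"ay": 0,"az": 0,"grip": 0.01},{"tx": 0,"ty": 0,"tz": 0,"ax": 0,"ay": 0,"az": 0,"grip": 0.01},{"tx": 0,"ty": 0,"tz": 0,"ax": 0,"ay": 0,"az": 0,"grip": 0.01},{"tx": 0,"ty": 0,"tz": 0,"ax": 0,"ay": 0,"az": 0,"grip": 0.01},{"tx": 0,"ty": 0,"tz": 0,"ax": 0,"ay": 0,"az": 0,"grip": 0.01},{"tx": 0,"ty": 0,"tz": 0,"ax": 0,"ay": 0,"az": 0,"grip": 0.01}])

```text
time: 26.65
tcp_pos: [0.4752, -0.0255, 0.093]
eef_rot: [0.0, 0.617, 0.787, 0.0]
force: [-3.3, 0.2, 10.4]
gripper_width: 0.0249
finger_force: 60.0
```

```bash
python3 - <<'E'
from h import *
for i in range(5):
    camera('top'); s=observe(); print(s['tcp_pos'].round(4),s['force'].round(1))
E
```

```text
[ 0.4752 -0.0255  0.093 ] [-3.   0.4  9.6]
[ 0.4752 -0.0255  0.093 ] [-2.2 -0.8  9.8]
[ 0.4751 -0.0255  0.093 ] [-3.7  0.5  8.7]
[ 0.4752 -0.0255  0.093 ] [-2.9  0.5 10.2]
[ 0.4752 -0.0255  0.093 ] [-2.8  0.  10.4]
```

Steady at about 10 N with the flange flush. I'll hand in.

```bash
python3 -c "
from plant import order
print(order.finish_job())"
```

```text
the job is handed in; nothing more can be done
None
```

I pushed the treadle to its stop so the jaw clamped the hub, then snapped the black cap in, with forces and heights indicating it is flush; the gripper still holds it down at about 10 N, and the job was handed in at about 27 s of the 72 s limit, but I viewed 11 pictures against the limit of 10, one of them an unchanged view after a refused move.

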